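# Clamp a dome roof in the painting jig with the square key

## Task

Lift the square-ended T-key off its hooks, feel its tip fully down into the square socket of the jig's cam, and turn the cam clockwise to its stop so that the jaw clamps the dome tile against the fence. Let go and leave the key standing in the socket; leave the round-ended key on its hooks and do not disturb the other models.

Things in the scene. Friction and masses are not known exactly. Their poses are not given: they have to be found in the camera images.
- square_key: T-key, 0.12 kg. Origin: end of its 12 mm square tip (last 3 mm taper to 9.5 mm), z up the shaft, y along the wooden crossbar; tip flats face x and y. Crossbar 84 (y) x 12 (x) x 16 mm, underside 74 mm, centre 82 mm above the origin; shaft 10 mm round. The crossbar hangs in U hooks 30 mm either side of the shaft, ends rising 17 mm beside it: lift 20 mm before moving sideways
- round_key: the other T-key on the rack: same handle, but a plain round end 24 mm thick that does not fit the socket; same origin and axes; it stays on its hooks. Which key hangs left and which right varies
- rack: fixed key rack: wooden foot 115 x 214 x 12 mm; rail of 12 mm diameter along its y, 112 mm high, 75 mm behind the keys, with two pairs of U hooks reaching forward (-x). Origin on the table under the line of the keys, which hang at y = +55 and -55 mm; x points from the keys to the rail
- jig: fixed plywood painting jig 110 (x) x 216 (y) x 12 mm, origin at the centre of its underside. Along its y: fence (face at -85 mm, 34 mm high), the dome, the jaw (rests at -9 mm), the cam tower (54 mm square, centre at +78 mm, top 48 mm high) with the round steel cam on it
- socket (a point): on the cam's axis at the socket's mouth, 64 mm above the table; axes as the jig's. Socket: square hole 13.5 mm wide, 14 mm deep in a 24 mm square steel insert, level with the cam's 47 mm rim. The insert sits loosely: at cam 0 it stands turned up to 0.55 rad either way from square with the jig (not reported), and carries the cam along only once this play is used up
- cam (a joint): turn of the cam clockwise as seen from above: 0 = open, 1.05 rad = stop (dome clamped). Stiff (about 0.25 to 0.4 N m); stays where it is left and pulls the sprung jaw 14 mm towards the fence
- jaw: rubber-faced sprung jaw of the jig, 60 mm wide; axes as the jig's, it moves along -y towards the fence
- dome_work: plaster dome roof on a thin square tile, 66 x 66 x 30 mm, lying loose on the jig between fence and jaw; origin at the centre of its underside
- dome_by: another dome roof on a 60 mm tile, 30 mm high, loose on the table, bystander; origin at the centre of its underside
- well_by: model well, 86 x 85 x 22 mm, loose bystander; origin at the centre of its underside
- barrel_by: small upright model barrel, 27 mm wide, 34 mm high, loose bystander; origin at the centre of its underside
- glue_by: small upright glue bottle, 30 mm wide, 74 mm high, loose bystander; origin at the centre of its underside
- house_by: model house 78 x 88 x 62 mm, loose bystander; origin at the centre of its underside
Things that resemble listed ones, but are neither listed nor needed, are in the scene too. Leave any pink look-alike of the square_key alone. Leave any red look-alike of the dome_work alone.

How it is judged:
By the outcome, as a careful person would: the job done as asked, in the order asked, and still so for the second after the job is handed in, with the robot touching nothing.
It also fails if it takes over 61 s, if anything falls off the work surface, if the arm or the gripper's body presses on something with over 40 N, if the wrist force passes 120 N, or if a joint passes its speed limit or range.

## Robot

A 6-joint arm with a two-finger parallel gripper is mounted at the origin on a cart in front of the work surface, level with it; the furniture and walls round the work are solid. World frame = base frame: x ahead of the robot, y to its left, z up, the work surface at z = 0. Lengths are in m, angles in rad, forces in N, time in s.
With the tool pointing down it reaches from about 0.325 to 0.75 m from the base axis. Payload 7.6 kg.
Tool frame: the origin (TCP) lies midway between the tips of the shut fingers; the grasp point (between the pads) lies bot.grip_point_offset behind it (bot.grip_point_offset is the distance from the TCP to the grasp point, in m); z points along the fingers, y is the line along which they close (so a half turn about z gives the same grasp; the last joint's range is limited). The gripper opens to 85 mm and grips with 20 to 120 N. Pads are 22 mm wide; open, the fingers measure 114 mm over their backs; the gripper's body (76 mm by 85 mm) begins 54 mm behind the grasp point. The pads swing forward as they close: fully open they stand 13 mm farther back than shut.
Start: joints at [1.079, 0.052, 1.401, -0, 1.689, -0.07], TCP at [0.215, 0.479, 0.231] pointing down, gripper open.
Joint ranges: [-2.9, 2.9], [-0.91, 2.17], [0.12, 2.37], [-1.06, 4.2], [0.26, 2.73], [-2.93, 2.93]. Speed limits (rad/s): [2.57, 2.57, 3.01, 3.14, 3.14, 3.14].

## Interface

Orientations are given as a unit quaternion [x, y, z, w].
In Python, from cell import bot gives the robot as it stands. The module is installed in compiled form; this text tells all that it offers. Calls block until the motion is done:
- bot.goto(position, orientation): joint-space move of the TCP to a pose.
- bot.line_to(position, feed=0.15, orientation=None, guard=None): straight line of the TCP; orientation=None keeps the orientation; feed is the mean speed in m/s. With guard (N) it stops when the force on the tool has changed by that much, and returns True; else False.
- bot.goto_joints(angles): joint-space move.
- bot.grip(opening, grip_force=None): opening from 0.0 (shut) to 1.0 (fully open); grip_force is the grip in N (None keeps the last); returns when the fingers have stopped.
- bot.sleep(seconds).
- bot.inverse_kinematics(position, orientation): joint angles nearest the present ones, or None.
- bot.get_state(): the state.
- bot.get_image(name): name is "side" or "top" or "wrist"; returns the picture (480x640x3 uint8, blue, green, red); there is no depth.
- bot.camera_info(name): a dict with "fx", "fy", "cx", "cy" (pixels), "origin" and "attitude" of the camera in the world; the wrist camera has in their place "hand_eye" (4x4, takes a point from camera to tool coordinates, whose origin is the TCP and whose axes are the flange's). Camera axes: x right, y up, looking along -z (the intrinsics and any distortion apply to the point x, -y, -z); pixel columns grow to the right and rows downward; lengths in m; the calibration is good to about 2 mm. A picture is of the moment at which its call begins: read the wrist's pose just before it. camera_info takes no time and is no camera call.
A pose or a line that the arm cannot do raises bot.MotionError and nothing moves.
- bot.hand_in(): hands the job in; it is judged then, once.
The state is a dict: "time": time; "joint_positions": joint angles; "qd": joint speeds; "joint_torque": joint torques, N m; "tool_pos": TCP position; "ee_rot": TCP orientation; "force": force on the tool from outside, world axes, zero at the start; "moment": the same for the moment, N m; "opening": opening from 0.0 (shut) to 1.0 (fully open); "grip_force": force on a finger pad.
Only numpy, scipy, OpenCV 4.12 (cv2) and the standard library are available. Lean on these libraries where they do the work, as an engineer would, in place of code of your own. Each camera call takes 0.05 s, during which the arm holds its last target. There are 200 camera calls.

## Working session

There is one attempt and no reset: what is moved stays moved. The work goes in short steps, each a Python script; the robot and the scene stay as the last script left them, time stands still between calls to the robot, and variables do not carry over. Pictures are saved under pics/ and viewed, at most 10 in all, crops included, and the job is handed in when it is done.

```bash
mkdir -p pics
python3 - <<'E'
from cell import bot
import cv2
for n in("side","top"):
    im=bot.get_image(n); cv2.imwrite(f"pics/{n}0.png",im); print(n,bot.camera_info(n))
print(bot.camera_info("wrist"));s=bot.get_state();print(s);print(bot.grip_point_offset)
E
```

```text
side {'fx': 582.0310716762762, 'fy': 582.0310716762762, 'cx': 320.7884667736186, 'cy': 236.86867830053666, 'origin': array([ 0.33453431, -1.3047752 ,  0.60397924]), 'attitude': array([ 0.55411644, -0.03262887, -0.05206459,  0.83016842])}
top {'fx': 481.86515730446854, 'fy': 481.86515730446854, 'cx': 319.30105247682724, 'cy': 239.1075706291735, 'origin': array([ 0.31358176, -0.00462781,  1.04322393]), 'attitude': array([-0.07077609,  0.06898315,  0.71357004, -0.69357758])}
{'fx': 361.41748376084513, 'fy': 361.41748376084513, 'cx': 318.4379934939521, 'cy': 240.69247869775663, 'hand_eye': array([[ 6.81258601e-04,  9.50871153e-01,  3.09586153e-01,
         7.99267535e-02],
       [ 9.99999762e-01, -6.15360645e-04, -3.10510508e-04,
        -4.18058689e-05],
       [-1.04748350e-04,  3.09586291e-01, -9.50871347e-01,
        -1.41667682e-01],
       [ 0.00000000e+00,  0.00000000e+00,  0.00000000e+00,
         1.00000000e+00]])}
{'time': 0.1, 'joint_positions': array([ 1.07872525e+00,  5.27809182e-02,  1.40159937e+00,  2.31724401e-05,
        1.68860238e+00, -7.02822541e-02]), 'qd': array([ 0.00247445, -0.00215752, -0.00307083,  0.00100261,  0.00115555,
        0.00088061]), 'joint_torque': array([ 1.29029195e-03, -3.82585216e+01, -3.60982060e+01, -7.44099771e-05,
        4.82583666e-03, -3.52048255e-05]), 'tool_pos': array([0.21477259, 0.47877349, 0.23056494]), 'ee_rot': array([ 2.09333206e-01,  9.77844121e-01, -6.64521338e-04, -2.03910056e-04]), 'force': array([ 0.89438233,  0.61572034, -0.19692096]), 'moment': array([ 0.02484674,  0.02978897, -0.02921239]), 'grip_force': 0.0, 'opening': 0.9998944918789311}
0.0187
```

View pics/top0.png

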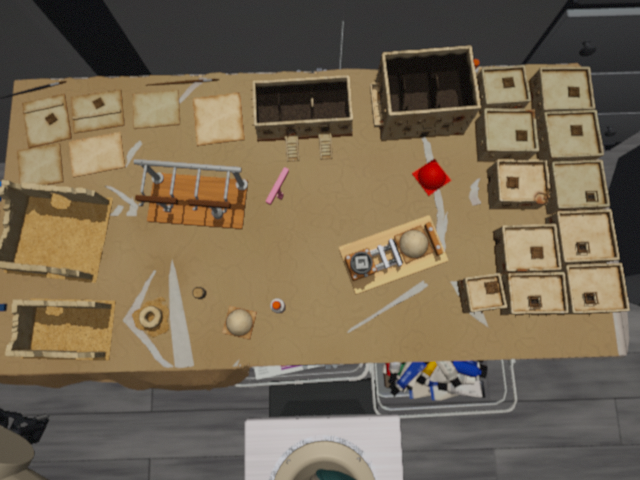

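View pics/side0.png

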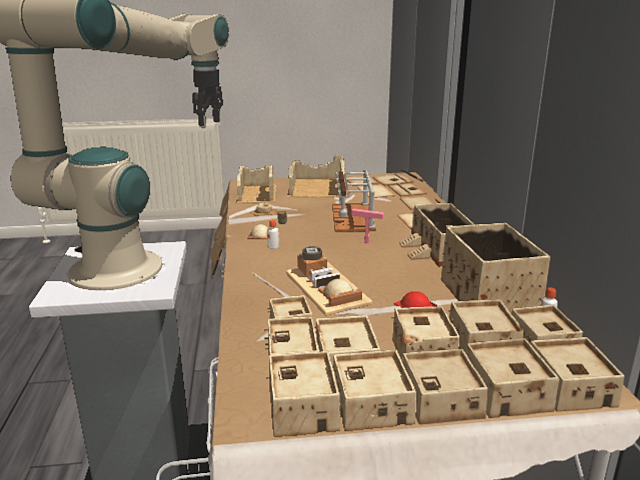

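The top view shows the jig at about (393,255), with its cam at (360,262) and its dome at (414,243). The rack is at (195,195), with crossbars along row ~200. The pink T look-alike is at (277,186) and the red dome at (431,177). Next I'll look at the rack and jig with the wrist camera.

```bash
cat > h.py <<'E'
import numpy as np,cv2
from scipy.spatial.transform import Rotation as R
from cell import bot
def cam(n,st=None):
    c=bot.camera_info(n)
    if n=="wrist":
        A=R.from_quat(st["ee_rot"]).as_matrix();H=c["hand_eye"]
        return c,A@H[:3,:3],A@H[:3,3]+st["tool_pos"]
    return c,R.from_quat(c["attitude"]).as_matrix(),np.array(c["origin"])
def ray(C,uv):
    c,A,o=C
    d=A@np.array([(uv[0]-c["cx"])/c["fx"],-(uv[1]-c["cy"])/c["fy"],-1]);return o,d/np.linalg.norm(d)
def onz(C,uv,z):
    o,d=ray(C,uv);return o+d*(z-o[2])/d[2]
def proj(C,p):
    c,A,o=C;q=A.T@(np.array(p)-o);return np.array([c["cx"]+c["fx"]*q[0]/-q[2],c["cy"]-c["fy"]*q[1]/-q[2]])
def down(yaw):  # tool y axis along world angle yaw+... : tool x at angle yaw, z down
    return (R.from_euler("z",yaw)*R.from_euler("x",np.pi)).as_quat()
def snap(name):
    st=bot.get_state();im=bot.get_image("wrist");cv2.imwrite(f"pics/{name}.png",im);np.save(f"pics/{name}.npy",dict(ee_rot=st["ee_rot"],tool_pos=st["tool_pos"]),allow_pickle=True);return im
def load(name):
    return cam("wrist",np.load(f"pics/{name}.npy",allow_pickle=True).item())
E
python3 - <<'E'
from h import *
T=cam("top")
for n,uv,z in [("cam",(360,262),.064),("dome",(414,243),.03),("rack barL",(158,199),.12),("rack barR",(222,206),.12),("railL",(137,162),.112),("railR",(238,170),.112),("footR",(243,227),0),("footL",(147,222),0),("jigTR",(433,218),.012),("jigBR",(446,255),.012),("jigBL",(354,290),.012),("jigTL",(341,248),.012),("pink",(277,186),.05),("glue",(277,305),.07)]:
    print(n,onz(T,uv,z).round(3))
for im,(u0,u1,v0,v1),n in [("top",(125,255,150,240),"ct"),("side",(320,400,160,250),"cs")]:
    a=cv2.imread(f"pics/{im}0.png")[v0:v1,u0:u1]
    cv2.imwrite(f"pics/{n}.png",cv2.resize(a,None,fx=5,fy=5,interpolation=2))
    globals()[n]=cv2.resize(a,(390,500),interpolation=2)
cv2.imwrite("pics/c.png",np.hstack([ct,cs]))
p=R.from_quat(bot.get_state()["ee_rot"]).as_matrix();print(p.round(2))
E
```

```text
cam [ 0.46  -0.087  0.064]
dome [ 0.503 -0.207  0.03 ]
rack barL [0.59  0.314 0.12 ]
rack barR [0.571 0.186 0.12 ]
railL [0.672 0.363 0.112]
railR [0.648 0.156 0.112]
footR [0.555 0.164 0.   ]
footL [0.573 0.378 0.   ]
jigTR [ 0.561 -0.256  0.012]
jigBR [ 0.477 -0.278  0.012]
jigBL [ 0.407 -0.076  0.012]
jigTL [ 0.499 -0.052  0.012]
pink [0.632 0.083 0.05 ]
glue [0.377 0.084 0.07 ]
[[-0.91  0.41 -0.  ]
 [ 0.41  0.91 -0.  ]
 [ 0.   -0.   -1.  ]]
```

View pics/c.png

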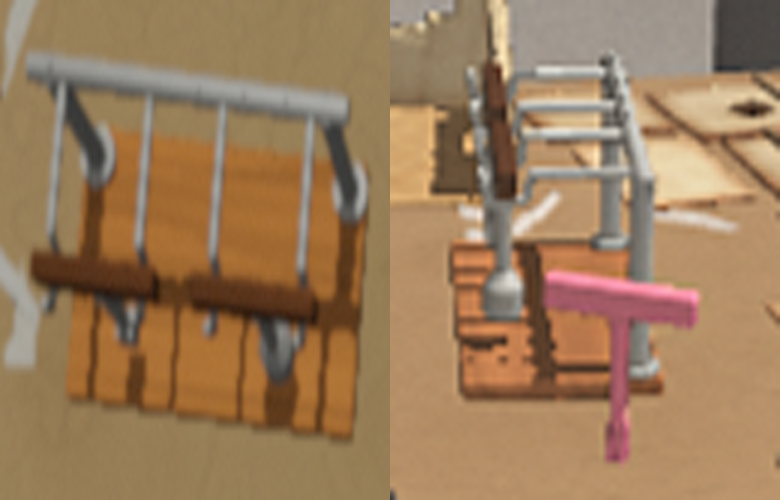

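In the enlarged crop, the near (right, y≈0.19) key has a thick round end at (500,295), so it is the round_key. The left one (y≈0.31) should be the square_key. The T at (620,360) is pink and stays put. I'll confirm the left key's tip with the wrist camera and also shoot the socket.

Run:
```python
from h import *
bot.goto([.45,.26,.25],down(np.pi)); a=snap("rack")
C=load("rack"); print(proj(C,[.59,.314,.12]),proj(C,[.58,.31,.03]),bot.get_state()["joint_positions"].round(2),bot.get_state()["time"])
bot.goto([.45,-.087,.19],down(np.pi)); b=snap("jig")
C=load("jig"); print(proj(C,[.46,-.087,.064]),bot.get_state()["joint_positions"].round(2),bot.get_state()["time"])
```

```text
[377.06138822 379.71464793] [361.69238434 318.65645999] [ 0.45  0.03  1.38  0.    1.72 -1.12] 1.375
[317.03377938 243.34762798] [-0.27 -0.12  1.65  0.    1.61 -1.84] 2.75
```

View pics/rack.png

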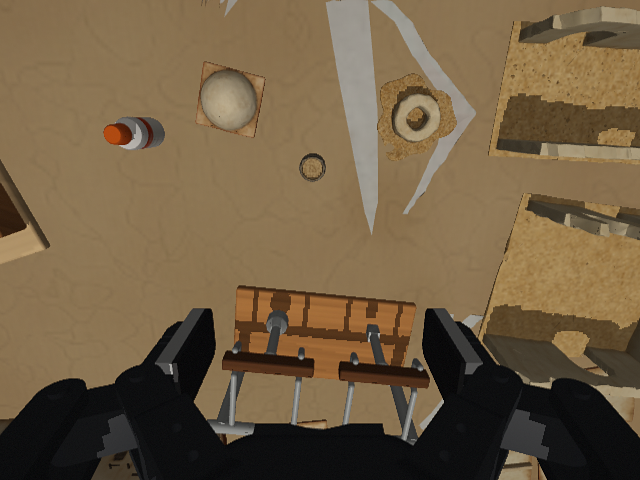

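View pics/jig.png

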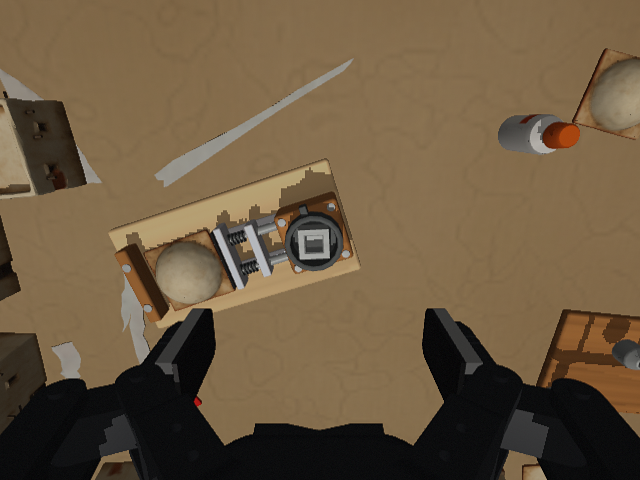

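The wrist view shows glue at (130,132), the round_key on the left with its thick end at (278,322), and the left-hook key on the right with its thin tip at (373,330). The jig view shows the cam at (313,241), with the steel insert nearly square to the image and the dome at (188,272). I'll confirm in one enlarged crop and measure.

Run:
```python
from h import *
a=cv2.imread("pics/rack.png");b=cv2.imread("pics/jig.png")
c=cv2.resize(a[285:395,220:440],(800,400),interpolation=2);d=cv2.resize(b[200:280,270:360],None,fx=5,fy=5,interpolation=2)
cv2.imwrite("pics/crop2.png",np.vstack([c[:, :],np.zeros((200,800,3),np.uint8)]))
o=np.zeros((400,800,3),np.uint8);o[:, :450]=d;q=cv2.resize(a[300:350,345:400],(350,318),interpolation=2);o[:318,450:]=q;cv2.imwrite("pics/crop3.png",o)
def blobs(im,m,box,amin=25):
    u0,u1,v0,v1=box;mm=np.zeros_like(m);mm[v0:v1,u0:u1]=m[v0:v1,u0:u1]
    cs,_=cv2.findContours(mm,cv2.RETR_EXTERNAL,cv2.CHAIN_APPROX_NONE)
    return [(cv2.minAreaRect(k)) for k in sorted(cs,key=cv2.contourArea)[::-1] if cv2.contourArea(k)>amin]
# bars: dark brown
def brown(im):
    h=cv2.cvtColor(im,cv2.COLOR_BGR2HSV);return cv2.inRange(h,(3,110,30),(15,255,105))
t=cv2.imread("pics/top0.png")
print("wrist bars");[print(r) for r in blobs(a,brown(a),(215,435,345,390))]
print("top bars");[print(r) for r in blobs(t,brown(t),(125,245,185,215))]
# insert: light grey
h=cv2.cvtColor(b,cv2.COLOR_BGR2HSV);m=cv2.inRange(h,(0,0,130),(180,45,255))
print("insert");[print(r) for r in blobs(b,m,(285,342,212,272))]
for p in [(373,330),(278,322),(384,375)]: print(a[p[1],p[0]])
print(b[225,313],b[241,313],b[241,299])
```

```text
wrist bars
((385.2008361816406, 363.791015625), (90.5357437133789, 41.193763732910156), 5.19442892074585)
((268.1086120605469, 360.20379638671875), (91.8860092163086, 26.69912338256836), 5.11731481552124)
top bars
((189.696533203125, 199.15863037109375), (109.34040069580078, 24.545806884765625), 3.3664605617523193)
insert
((313.3742370605469, 243.7329864501953), (28.652233123779297, 30.559356689453125), 87.39744567871094)
[53 55 55]
[75 77 77]
[22 37 64]
[52 52 52] [70 72 72] [167 171 171]
```

View pics/crop3.png

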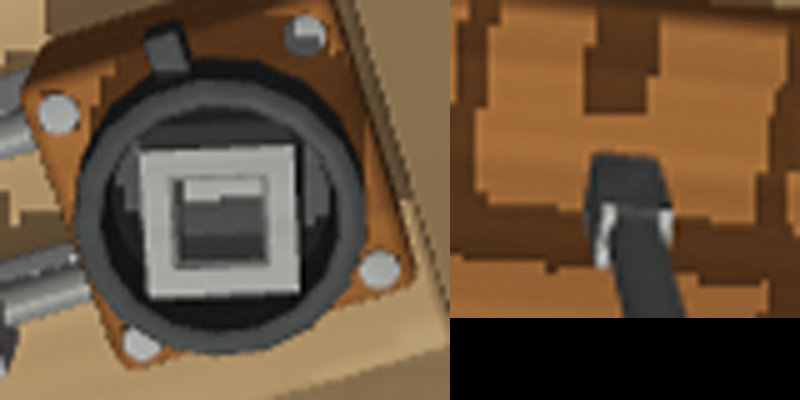

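View pics/crop2.png

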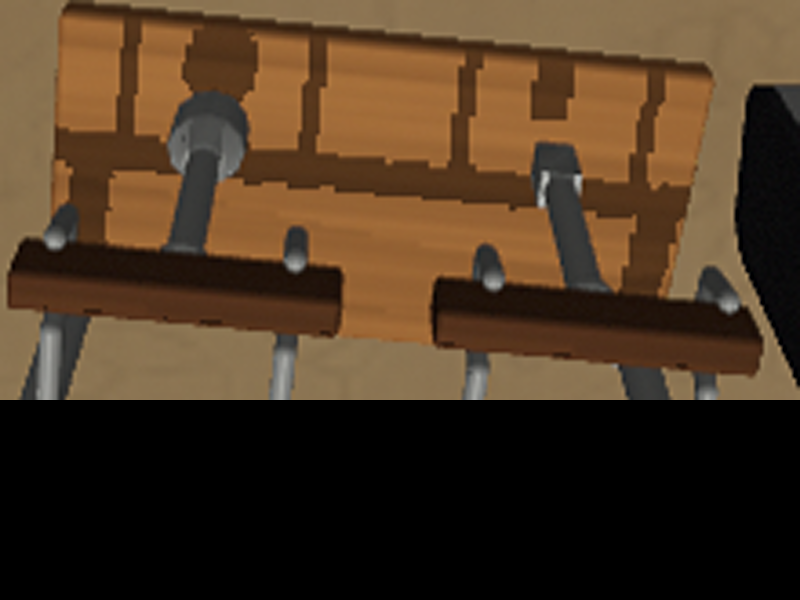

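Confirmed: the right-hand key in the wrist view (world left) has a small square tip at crop (557,175), while the other has a thick round end at (210,135). The insert corners are visible in the crop at (140,150), (295,145), (300,295) and (150,298). Now I'll turn those into positions.

Run:
```python
from h import *
T=cam("top");Cr=load("rack");Cj=load("jig")
def tri(A,a,B,b):
    o1,d1=ray(A,a);o2,d2=ray(B,b)
    s=np.linalg.lstsq(np.c_[d1,-d2],o2-o1,rcond=None)[0];p,q=o1+s[0]*d1,o2+s[1]*d2
    return ((p+q)/2).round(4),np.linalg.norm(p-q).round(4)
f=lambda u,v:(220+u/3.636,285+v/3.636)
c4=[f(434,308),f(762,340),f(752,374),f(436,344)]
print("bar tri",tri(T,(156.7,199.9),Cr,f(597,341)))
for z in(.10,.11,.12,.13):
    P=np.array([onz(Cr,c,z) for c in c4]);d=P[1]-P[0];e=P[2]-P[3]
    print(z,P.mean(0).round(4),np.linalg.norm(d).round(4),np.linalg.norm(e).round(4),"width",np.linalg.norm((P[0]+P[1]-P[2]-P[3])/2).round(4),"yaw",np.arctan2(-d[0],d[1]).round(3),np.arctan2(-e[0],e[1]).round(3))
# tip bottom and other bar
print("tip",onz(Cr,f(556,145),.03))
g=lambda u,v:(270+u/5,200+v/5)
P=np.array([onz(Cj,g(*c),.064) for c in[(140,150),(295,145),(300,295),(150,298)]]);print("insert",P.mean(0).round(4))
for i in range(4):
    d=P[(i+1)%4]-P[i];print(np.linalg.norm(d).round(4),np.mod(np.arctan2(d[1],d[0]),np.pi/2).round(3))
# rim circle
print("rim",onz(Cj,g(220,215),.064))
# jig corners wrist
J=np.array([onz(Cj,c,.012) for c in[(328,159),(360,267),(162,328),(109,231)]]);print(J.round(4));
for i in range(4):
    d=J[(i+1)%4]-J[i];print(np.linalg.norm(d).round(4),np.arctan2(d[1],d[0]).round(3))
```

```text
bar tri (array([0.5886, 0.3187, 0.1192]), np.float64(0.0039))
0.1 [0.6053 0.3247 0.1   ] 0.0881 0.0857 width 0.0112 yaw -0.114 -0.112
0.11 [0.5973 0.3225 0.11  ] 0.0851 0.0828 width 0.0108 yaw -0.114 -0.112
0.12 [0.5892 0.3203 0.12  ] 0.0821 0.0798 width 0.0104 yaw -0.114 -0.112
0.13 [0.5811 0.3181 0.13  ] 0.0791 0.0769 width 0.0101 yaw -0.114 -0.112
tip [0.58799673 0.32307928 0.03      ]
insert [ 0.461  -0.0892  0.064 ]
0.0239 0.035
0.0248 0.043
0.0238 0.023
0.0245 0.049
rim [ 0.45971773 -0.08937071  0.064     ]
[[ 0.4003 -0.0777  0.012 ]
 [ 0.5011 -0.0462  0.012 ]
 [ 0.5679 -0.2438  0.012 ]
 [ 0.4657 -0.2792  0.012 ]]
0.1057 0.303
0.2086 -1.245
0.1081 -2.808
0.2118 1.885
```

Insert yaw is ≈0.037 and the jig's x-axis is ≈0.32, so the insert stands at −0.28, within the ±0.55 play. The socket is at (0.460,−0.089), and the insert side measures 24 mm as given. The bar is at (0.591,0.320), yaw −0.113, top ≈0.115. Next: grasp and lift.

Run:
```python
from h import *
q=down(1.458)
bot.grip(.45)
bot.goto([.591,.320,.20],q)
print(bot.line_to([.591,.320,.089],feed=.08,guard=10))
s=bot.get_state();print(s["tool_pos"].round(4),s["force"].round(1))
bot.grip(0,60);s=bot.get_state();print("grip",s["opening"],s["grip_force"],s["force"].round(1),s["moment"].round(2))
p=s["tool_pos"]
print(bot.line_to(p+[0,0,.03],feed=.06,guard=25));s=bot.get_state();print(s["tool_pos"].round(4),s["force"].round(1),s["opening"])
bot.line_to(p+[-.01,0,.11],feed=.12)
im=snap("held");s=bot.get_state();print(s["tool_pos"].round(4),s["force"].round(1),s["opening"],s["time"])
```

```text
False
[0.5913 0.3202 0.0898] [ 0.5 -0.1 -0.4]
grip 0.12980336162932515 59.50683116912842 [ 1.2 -0.3  1.6] [ 0.01 -0.1  -0.05]
False
[0.5913 0.3201 0.1195] [-0.6 -0.3 -2.4] 0.12767701402648696
[0.581  0.3198 0.198 ] [ 0.9 -0.8 -2. ] 0.1276106622619366 8.7583
```

View pics/held.png

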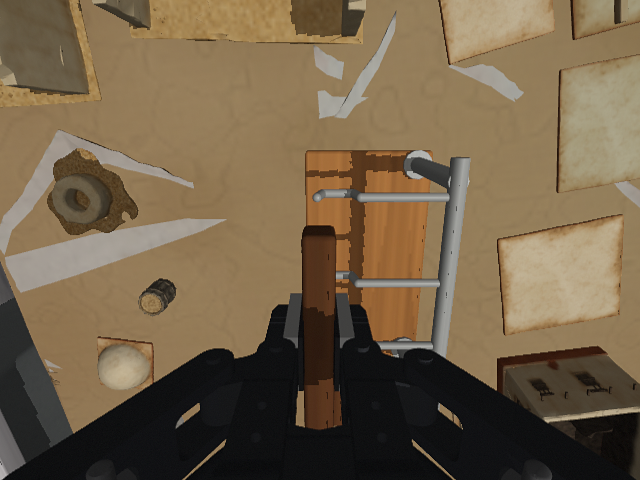

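The key is held, with the bar square between the pads and its near end's top edge at about (320,238). The empty hooks are behind it. I'll check the grip offset along the bar, then go above the socket.

Run:
```python
from h import *
im=cv2.imread("pics/held.png")
print([tuple(im[r,320]) for r in range(222,246,2)])
print([int(im[260,u].sum()) for u in range(296,346,2)])
C=load("held");st=np.load("pics/held.npy",allow_pickle=True).item();A=R.from_quat(st["ee_rot"]).as_matrix()
for zt in(-.022,-.027,-.032):
    for uv in((304,238),(336,238),(320,238)):
        w=onz(C,uv,st["tool_pos"][2]-zt);print(zt,(A.T@(w-st["tool_pos"])).round(4))
w=onz(C,(320,227),st["tool_pos"][2]+.011);print("bottom",(A.T@(w-st["tool_pos"])).round(4))
```

```text
[(np.uint8(60), np.uint8(112), np.uint8(167)), (np.uint8(63), np.uint8(118), np.uint8(175)), (np.uint8(11), np.uint8(16), np.uint8(28)), (np.uint8(9), np.uint8(19), np.uint8(34)), (np.uint8(13), np.uint8(20), np.uint8(35)), (np.uint8(9), np.uint8(17), np.uint8(34)), (np.uint8(11), np.uint8(19), np.uint8(33)), (np.uint8(18), np.uint8(34), np.uint8(57)), (np.uint8(24), np.uint8(43), np.uint8(72)), (np.uint8(27), np.uint8(47), np.uint8(79)), (np.uint8(26), np.uint8(47), np.uint8(81)), (np.uint8(26), np.uint8(48), np.uint8(81))]
[351, 348, 354, 58, 125, 155, 165, 158, 159, 159, 160, 158, 162, 161, 165, 172, 164, 186, 179, 172, 291, 335, 329, 319, 314]
-0.022 [ 0.0415 -0.0055 -0.022 ]
-0.022 [ 0.0416  0.0056 -0.0221]
-0.022 [ 0.0416  0.     -0.022 ]
-0.027 [ 0.0431 -0.0053 -0.027 ]
-0.027 [ 0.0431  0.0053 -0.0271]
-0.027 [ 0.0431  0.     -0.027 ]
-0.032 [ 0.0447 -0.0051 -0.032 ]
-0.032 [ 0.0447  0.0051 -0.0321]
-0.032 [ 0.0447 -0.     -0.032 ]
bottom [ 0.0424  0.0001 -0.011 ]
```

Run:
```python
from h import *
q=down(1.608); x,y=.4603,-.089
bot.goto([.40,.12,.24],q)   # between, tip high
bot.goto([x,y,.165],q)
bot.grip(0,80); bot.sleep(.2)
s=bot.get_state();print(s["tool_pos"].round(4),s["force"].round(1),s["moment"].round(2))
h=bot.line_to([x,y,.10],feed=.04,guard=6);s=bot.get_state()
print(h,s["tool_pos"].round(4),s["force"].round(1),s["moment"].round(2),s["opening"],s["time"])
im=snap("land");cv2.imwrite("pics/land_top.png",bot.get_image("top"))
```

```text
[ 0.4604 -0.0886  0.1652] [-0.1 -0.3 -2.3] [-0.02  0.   -0.02]
True [ 0.4602 -0.0893  0.1249] [ 1.8 -2.5 -0.3] [-0.62 -0.35 -0.03] 0.12363019548709848 12.15
```

View pics/land.png

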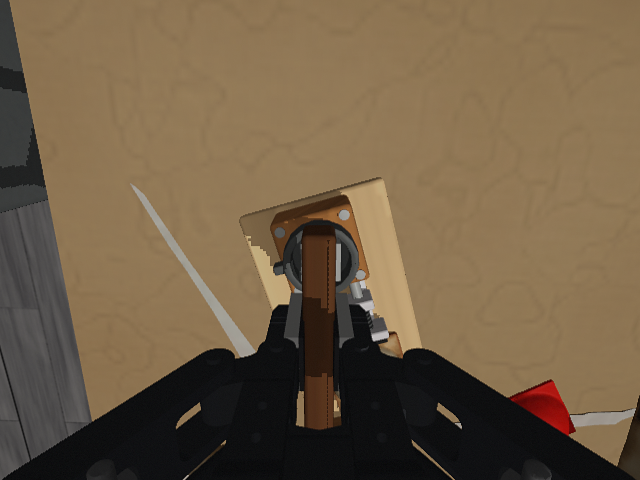

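The wrist view shows the key standing over the cam at about (318,255), and contact came at z=0.1249 with a sideways push (+x,−y). That suggests the tip's taper is on the socket's edge. I'll work it down by following the side forces.

Run:
```python
from h import *
s=bot.get_state();p=s["tool_pos"].copy();psi=1.608;f0=s["force"]
x,y=.4603,-.089
for i in range(8):
    h=bot.line_to([x,y,.098],feed=.03,guard=8,orientation=down(psi));s=bot.get_state()
    f,m,z=s["force"],s["moment"],s["tool_pos"][2]
    print(i,h,round(x,4),round(y,4),s["tool_pos"].round(4),f.round(1),m.round(2),round(s["time"],2))
    if z<.116: break
    d=f[:2]/max(np.linalg.norm(f[:2]),1)*.0008
    x+=d[0];y+=d[1]
    bot.line_to([x,y,z+.001],feed=.03)
```

```text
0 True 0.4603 -0.089 [ 0.4607 -0.0903  0.1126] [-0.5 -2.7  6.3] [-0.45  0.08  0.02] 12.79
```

Run:
```python
from h import *
x,y=.4605,-.0902
bot.line_to([x,y,.1135],feed=.03)
s=bot.get_state();print(s["tool_pos"].round(4),s["force"].round(1),s["moment"].round(2))
h=bot.line_to([x,y,.100],feed=.03,guard=14);s=bot.get_state()
print(h,s["tool_pos"].round(4),s["force"].round(1),s["moment"].round(2),s["time"])
z=s["tool_pos"][2]
for dp in(.06,-.06,0):
    bot.line_to([x,y,z+.0005],feed=.03,orientation=down(1.608+dp));s=bot.get_state();print(dp,s["tool_pos"].round(4),s["force"].round(1),s["moment"].round(2))
h=bot.line_to([x,y,.100],feed=.03,guard=14);s=bot.get_state()
print(h,s["tool_pos"].round(4),s["force"].round(1),s["moment"].round(2),s["time"])
```

```text
[ 0.4603 -0.0902  0.1132] [ 1.5 -3.1 -0.4] [-0.61 -0.13  0.03]
True [ 0.4608 -0.0906  0.1126] [-1.6 -1.1  6.2] [-0.08  0.25  0.03] 13.275
0.06 [ 0.4605 -0.0903  0.1129] [ 1.2 -2.9 -1.5] [-0.82 -0.21 -0.06]
-0.06 [ 0.4605 -0.0903  0.1129] [ 1.9 -4.3 -2.5] [-0.9  -0.4   0.02]
0 [ 0.4605 -0.0902  0.1129] [ 1.8 -3.4 -3.3] [-0.8  -0.39 -0.02]
True [ 0.461  -0.0906  0.1126] [-2.1 -0.8  5.1] [-0.22  0.2  -0.05] 14.2667
```

The hard stop repeats at z=0.1126, 12.3 mm below the first taper contact, so the tip is on the socket floor. Next I'll relieve the side force and turn clockwise in steps while watching the moment.

```bash
cat > turn.py <<'E'
from h import *
def center(x,y,z,psi,k=.0003,n=2):
    for _ in range(n):
        s=bot.get_state();f=s["force"][:2]
        d=np.clip(k*f,-.001,.001);x+=d[0];y+=d[1]
        bot.line_to([x,y,z],feed=.05,orientation=down(psi))
    return x,y
E
python3 - <<'E'
from turn import *
bot.grip(0,110)
x,y,z=.4605,-.0902,.1124;psi=1.608
x,y=center(x,y,z,psi,n=4);s=bot.get_state();print(round(x,4),round(y,4),s["force"].round(1),s["moment"].round(2))
for i in range(6):
    psi-=.12
    bot.line_to([x,y,z],feed=.05,orientation=down(psi));x,y=center(x,y,z,psi,n=1)
    s=bot.get_state();print(round(psi,2),round(x,4),round(y,4),s["tool_pos"].round(4),s["force"].round(1),s["moment"].round(2),round(s["opening"],3),round(s["time"],2))
E
```

```text
0.4605 -0.0911 [0.5 0.3 5.6] [ 0.02 -0.01  0.05]
1.49 0.4608 -0.0916 [ 0.4609 -0.0915  0.1126] [ 0.3 -0.3  5.7] [-0.05  0.02 -0.02] 0.115 16.0
1.37 0.4608 -0.0915 [ 0.4609 -0.0914  0.1126] [-0.5 -1.2  6.7] [-0.12  0.05  0.04] 0.119 16.52
1.25 0.4606 -0.0914 [ 0.4607 -0.0913  0.1126] [0.4 0.6 4.5] [-0.02  0.    0.1 ] 0.115 17.03
1.13 0.4603 -0.0916 [ 0.4605 -0.0914  0.1126] [0.3 0.1 5.8] [ 0.1  -0.03  0.08] 0.118 17.55
1.01 0.4602 -0.0913 [ 0.4603 -0.0912  0.1126] [ 0.3 -0.5  5.1] [-0.05  0.03  0.14] 0.119 18.07
0.89 0.4601 -0.091 [ 0.4602 -0.091   0.1126] [1.1 0.4 5.5] [-0.06  0.05  0.15] 0.119 18.58
```

Run:
```python
from turn import *
x,y,z=.4601,-.091,.1124;psi=.888
for i in range(14):
    psi-=.10 if psi>.4 else .05
    bot.line_to([x,y,z],feed=.05,orientation=down(psi));x,y=center(x,y,z,psi,n=1)
    s=bot.get_state();print(round(psi,2),s["tool_pos"].round(4),s["force"].round(1),s["moment"].round(2),round(s["opening"],3),round(s["time"],2))
    if s["moment"][2]>1.0: break
im=snap("turned");cv2.imwrite("pics/turn_top.png",bot.get_image("top"));cv2.imwrite("pics/turn_side.png",bot.get_image("side"))
a=cv2.imread("pics/turned.png");t=cv2.resize(cv2.imread("pics/turn_top.png")[205:300,330:455],(400,304),interpolation=2)
o=np.zeros((304,800,3),np.uint8);o[:,:400]=cv2.resize(a,(400,300))[:304] if 0 else cv2.resize(a,(400,304));o[:,400:]=t;cv2.imwrite("pics/v9.png",o)
```

```text
0.79 [ 0.4602 -0.0909  0.1127] [-0.5  0.1  6.5] [-0.03  0.02  0.16] 0.119 19.08
0.69 [ 0.4601 -0.0908  0.1126] [ 0.2 -1.6  6.8] [0.03 0.06 0.18] 0.12 19.58
0.59 [ 0.4601 -0.0906  0.1126] [-0.3 -0.   5. ] [0.01 0.02 0.17] 0.119 20.08
0.49 [ 0.46   -0.0905  0.1126] [0.  0.4 5.7] [-0.02  0.12  0.14] 0.117 20.58
0.39 [ 0.46   -0.0904  0.1126] [-0.9 -0.6  5.8] [0.04 0.12 0.15] 0.124 21.08
0.34 [ 0.4598 -0.0902  0.1126] [ 0.2 -0.4  5.6] [-0.11 -0.02  0.18] 0.118 21.58
0.29 [ 0.4598 -0.0903  0.1126] [-0.7  0.1  5.8] [ 0.01 -0.09  0.22] 0.121 22.08
0.24 [ 0.4597 -0.0902  0.1126] [0.9 0.5 5. ] [ 0.04 -0.2   0.25] 0.118 22.58
0.19 [ 0.46   -0.0903  0.1126] [-0.8  0.9  5.5] [0.25 0.1  0.28] 0.117 23.08
0.14 [ 0.4598 -0.0899  0.1126] [0.4 0.7 5.4] [-0.06 -0.05  0.31] 0.118 23.58
0.09 [ 0.4598 -0.0899  0.1127] [ 0.4 -0.7  5.3] [-0.08 -0.08  0.26] 0.116 24.08
0.04 [ 0.46   -0.0898  0.1127] [-0.7  0.2  6. ] [0.05 0.04 0.24] 0.118 24.58
-0.01 [ 0.4599 -0.0899  0.1126] [-0.1  1.2  5.8] [0.17 0.01 0.33] 0.119 25.08
-0.06 [ 0.4599 -0.0897  0.1126] [0.4 0.3 5.4] [ 0.01 -0.01  0.23] 0.114 25.58
```

View pics/v9.png

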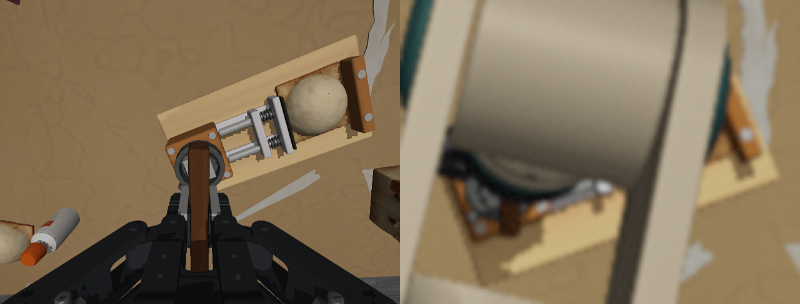

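The wrist view shows the jaw plate at about (285,125) close up against the dome tile, and the fence at (358,92). The arm blocks the top view. I'll measure the jaw travel numerically, comparing profiles along the jig's y before and after.

Run:
```python
from h import *
O=np.array([.4846,-.164]);ex=np.array([np.cos(.32),np.sin(.32)]);ey=np.array([-ex[1],ex[0]])
for n in("jig","turned"):
    im=cv2.imread(f"pics/{n}.png");h=cv2.cvtColor(im,cv2.COLOR_BGR2HSV);C=load(n)
    for X in(-.024,.024):
      for z in (.034,):
        out=[]
        for Y in np.arange(-.100,.046,.003):
            u,v=proj(C,[*(O+X*ex+Y*ey),z]).round().astype(int)
            out.append(f"{h[v,u,1]//10:02d}/{h[v,u,2]//10:02d}" if 0<=u<640 and 0<=v<480 else "--")
        print(n,X);print(" ".join(out))
```

```text
jig -0.024
10/13 10/13 17/14 09/13 17/13 17/08 16/04 16/04 16/04 15/05 15/12 14/12 13/13 14/13 14/12 14/09 08/08 08/08 08/08 08/08 07/08 07/08 07/08 08/08 09/07 13/07 13/11 12/14 11/15 11/15 15/11 02/02 00/19 01/18 00/05 00/06 00/08 00/10 00/10 00/10 00/10 00/09 01/06 00/06 00/06 00/10 00/10 00/10 00/10
jig 0.024
02/15 07/06 02/14 00/15 16/11 17/08 17/04 18/04 17/04 12/07 10/16 12/15 11/15 06/16 07/16 06/16 06/16 06/16 06/16 07/15 07/15 06/15 06/14 06/13 07/12 07/11 11/10 12/15 10/16 11/15 13/14 02/02 00/19 01/18 01/08 00/05 10/17 10/17 10/17 10/17 10/17 01/19 01/18 03/05 10/17 10/17 10/17 10/17 10/17
turned -0.024
10/13 10/13 17/14 00/14 16/13 17/10 18/04 17/04 18/04 11/11 11/11 10/18 09/18 10/18 10/18 10/18 10/18 10/18 10/18 10/18 10/18 10/18 10/18 10/18 10/18 09/18 10/18 10/19 02/01 00/17 00/17 00/05 11/11 11/11 11/09 10/18 06/15 05/15 02/14 11/10 11/11 11/10 10/18 10/18 10/18 09/18 10/18 10/18 10/18
turned 0.024
02/15 02/15 18/14 00/14 13/10 17/10 17/04 19/04 19/04 16/06 15/13 06/16 06/16 07/17 06/17 06/17 06/17 06/17 07/16 07/15 06/16 06/15 06/14 07/13 06/13 07/11 10/10 14/12 00/00 00/18 00/17 00/05 00/05 00/10 00/18 00/18 00/17 00/17 00/14 00/05 00/12 00/18 00/18 00/18 00/18 00/18 00/18 00/18 00/18
```

The jaw moved from about −7 to −16 mm (±2). The tile should stop it after 10 mm, so it is clamping, but the moment has not yet spiked. I'll keep turning until the hard stop is felt.

Run:
```python
from turn import *
x,y,z=.4599,-.0897,.1124;psi=-.062
for i in range(14):
    psi-=.05
    bot.line_to([x,y,z],feed=.05,orientation=down(psi));x,y=center(x,y,z,psi,n=1)
    s=bot.get_state();print(round(psi,2),s["force"].round(1),s["moment"].round(2),round(s["opening"],3),round(s["time"],2))
    if s["moment"][2]>.7: break
snap("turned2")
```

```text
-0.11 [-1.5  0.1  5.9] [0.08 0.23 0.23] 0.119 26.23
-0.16 [ 0.4 -0.5  5.8] [ 0.08 -0.02  0.56] 0.117 26.73
-0.21 [ 0.8 -0.3  6.2] [ 0.12 -0.01  0.32] 0.118 27.23
-0.26 [-0.1  1.6  5.9] [ 0.04 -0.11  0.22] 0.12 27.73
-0.31 [-0.9  1.   6. ] [ 0.15  0.08 -0.05] 0.121 28.23
-0.36 [-0.3  0.6  5.1] [ 0.01  0.03 -0.06] 0.116 28.73
-0.41 [-0.1 -0.3  5.6] [-0.03 -0.03  0.23] 0.119 29.23
-0.46 [ 0.3 -0.1  5.9] [ 0.1  -0.07 -0.17] 0.122 29.73
-0.51 [-0.   0.8  5. ] [ 0.01 -0.1  -0.03] 0.116 30.23
-0.56 [ 1.  -0.7  6.2] [-0.07 -0.04  0.04] 0.12 30.73
-0.61 [-0.3  0.4  6.2] [0.02 0.   0.07] 0.118 31.23
-0.66 [-0.4  1.3  6.1] [ 0.13 -0.05  0.06] 0.122 31.73
-0.71 [-0.5 -0.5  4.8] [ 0.03  0.04 -0.21] 0.115 32.23
-0.76 [0.1 0.8 5.1] [ 0.05 -0.23 -0.17] 0.121 32.73
```

Run:
```python
from h import *
O=np.array([.4600,-.090]);
for n in("held","land","turned","turned2"):
    im=cv2.imread(f"pics/{n}.png");h=cv2.cvtColor(im,cv2.COLOR_BGR2HSV)
    m=cv2.inRange(h,(3,110,30),(15,255,105)); 
    print(n,[(r,(lambda k:(int(k.min()),int(k.max()),len(k)) if len(k) else None)(np.flatnonzero(m[r,280:360])+280)) for r in range(230,440,20)])
# jaw profile
ex=np.array([np.cos(.32),np.sin(.32)]);ey=np.array([-ex[1],ex[0]]);Oj=np.array([.4846,-.164])
for n in("jig","turned","turned2"):
    h=cv2.cvtColor(cv2.imread(f"pics/{n}.png"),cv2.COLOR_BGR2HSV);C=load(n)
    for X in(-.024,.024):
        o=[]
        for Y in np.arange(-.03,.01,.001):
            u,v=proj(C,[*(Oj+X*ex+Y*ey),.034]).round().astype(int)
            o.append(int(h[v,u,2])//10 if 0<=u<640 and 0<=v<480 else -1)
        print(n,X,o)
```

```text
held [(230, (305, 359, 39)), (250, (302, 359, 45)), (270, (302, 359, 44)), (290, (302, 359, 46)), (310, (303, 335, 33)), (330, (304, 333, 30)), (350, (304, 333, 30)), (370, (305, 332, 28)), (390, (304, 334, 31)), (410, (304, 340, 37)), (430, None)]
land [(230, (285, 346, 42)), (250, (280, 357, 39)), (270, (302, 334, 33)), (290, (291, 334, 33)), (310, (303, 334, 32)), (330, (305, 332, 28)), (350, (305, 332, 28)), (370, (305, 332, 28)), (390, (304, 333, 30)), (410, (305, 340, 30)), (430, None)]
turned [(230, (293, 356, 34)), (250, (281, 334, 35)), (270, (301, 334, 34)), (290, (302, 334, 33)), (310, (303, 334, 32)), (330, (305, 332, 28)), (350, (305, 331, 27)), (370, (306, 331, 26)), (390, (305, 332, 28)), (410, (306, 333, 28)), (430, None)]
turned2 [(230, (281, 334, 34)), (250, (281, 359, 38)), (270, (303, 359, 34)), (290, (303, 335, 33)), (310, (303, 334, 32)), (330, (305, 332, 28)), (350, (306, 332, 27)), (370, (306, 331, 26)), (390, (305, 332, 28)), (410, (297, 333, 30)), (430, None)]
jig -0.024 [8, 7, 7, 7, 7, 7, 8, 7, 11, 13, 14, 14, 15, 15, 15, 15, 15, 15, 15, 14, 13, 7, 2, 3, 1,
[... 184 characters left out ...]
, 8, 5, 6, 6, 5, 6, 15, 17]
turned -0.024 [18, 18, 18, 18, 18, 18, 18, 18, 18, 18, 18, 13, 3, 2, 1, 8, 17, 17, 17, 17, 17, 14, 9, 5, 7, 10, 11, 10, 11, 11, 10, 10, 18, 18, 18, 18, 18, 18, 14, 15]
turned 0.024 [13, 13, 13, 12, 11, 11, 10, 10, 10, 9, 11, 12, 3, 2, 0, 16, 18, 18, 18, 17, 17, 14, 5, 5, 5, 5, 10, 10, 10, 10, 18, 18, 18, 18, 18, 18, 18, 17, 18, 17]
turned2 -0.024 [18, 18, 18, 18, 18, 18, 10, 10, 18, 18, 18, 14, 2, 3, 1, 7, 18, 18, 18, 18, 17, 15, 5, 9, 11, 10, 10, 10, 18, 18, 18, 18, 18, 18, 18, 18, 18, 18, 18, 14]
turned2 0.024 [12, 11, 11, 10, 9, 10, 12, 13, 13, 13, 13, 5, 3, 2, 0, 10, 19, 18, 18, 18, 18, 15, 5, 10, 10, 10, 10, 19, 19, 18, 18, 18, 16, 19, 19, 18, 18, 18, 17, 18]
```

The bar is still straight in the pads, so something slipped elsewhere. I'll check the actual tool yaw and read the cam's turn from its dark index lever (in "jig" at about (303,210)), using polar sampling.

Run:
```python
from h import *
s=bot.get_state();A=R.from_quat(s["ee_rot"]).as_matrix();print("psi",np.arctan2(A[1,0],A[0,0]),s["tool_pos"].round(4),s["joint_positions"].round(2))
C=load("jig");w=onz(C,(303,210),.06);c=np.array([.4605,-.0895]);d=w[:2]-c;print("lever",np.linalg.norm(d),np.degrees(np.arctan2(d[1],d[0])))
for n in("jig","land","turned","turned2"):
    h=cv2.cvtColor(cv2.imread(f"pics/{n}.png"),cv2.COLOR_BGR2HSV);C=load(n)
    for r in(.028,.031):
        o=""
        for a in range(0,360,6):
            u,v=proj(C,[c[0]+r*np.cos(np.radians(a)),c[1]+r*np.sin(np.radians(a)),.056]).round().astype(int)
            if not(0<=u<640 and 0<=v<480): o+="-";continue
            H,S,V=h[v,u]; o+= "L" if S<60 and V<110 else ("m" if S<60 else ".")
        print(n,r,o)
    # insert/light grey inside
    m=cv2.inRange(h,(0,0,130),(180,45,255));rows=[]
    for X in np.arange(-.016,.017,.002):
        row=""
        for Y in np.arange(-.016,.017,.002):
            u,v=proj(C,[c[0]+X,c[1]+Y,.064]).round().astype(int)
            H,S,V=h[v,u] if v<480 else(0,0,0); row+="#" if S<45 and V>125 else("b" if S>110 else ".")
        rows.append(row)
    print("\n".join(rows))
```

```text
psi -0.7588006297562861 [ 0.4604 -0.0888  0.1126] [-0.27 -0.03  1.73  0.    1.45  2.06]
lever 0.026608187028271783 -161.716430021971
jig 0.028 ..........mm.............LL.....LLL.....mm......LLmm...mm...
jig 0.031 ...........m.............mm.............mm......LLmm........
.................
.................
.................
...###########...
..############...
..#########.##...
..##..########...
..##........##...
...#........##...
..##........##...
..###.......##...
..###.......##...
..###.......###..
...############..
...############..
.................
.................
land 0.028 ........................LL.......LL.....mL........L..L..mm..
land 0.031 ..........mm.............L..............LL.......LLL.mmmm...
b................
.................
.................
...bbbbbbbbbbbbbb
bbbbbbbbbbbbbbbbb
bbbbbbbbbbbbbbbbb
bbbbbbbbbbbbbbbbb
bbbbbbbbbbbbbbbbb
bbbbbbbbbbbbbbbbb
bbbbbbbbbbbbbbbbb
bbbbbbbbbbbbbbbbb
bbbbbbbbbbbbbbbbb
bbbbbbbbbbbbbbbbb
bbbbb....b####...
..############...
.................
.................
turned 0.028 .........mm............LLL........LL.....mmm....mm..........
turned 0.031 .........mm.............LLL......LLL......m...Lmmm.....mm...
....bbbbbbbbbb...
....bbbbbbbbbb...
....bbbbbbbbbb...
....bbbbbbbbb....
..##bbbbbbbbb....
.###bbbbbbbbb....
.###bbbbbbbbb....
.##.bbbbbbbbb#...
..#.bbbbbbbbb#...
..#.bbbbbbbbb#...
....bbbbbbbbb.#..
....bbbbbbbbb##..
....bbbbbbbbb##..
...bbbbbbbbbb....
...bbbbbbbbbb....
...bbbbbbbbbb....
...bbbbbbbbbb....
turned2 0.028 .........mm......LLL.......LL............LL.................
turned2 0.031 .................LLL......LLL............mm............mm...
b........bbbbbbbb
........bbbbbbbbb
........bbbbbbbbb
.....#.bbbbbbbbbb
....#.bbbbbbbbbbb
...#.bbbbbbbbbbbb
..##bbbbbbbbbbbbb
.##bbbbbbbbbbbbb.
.#bbbbbbbbbbbbb..
.bbbbbbbbbbbbb#..
bbbbbbbbbbbbb###.
bbbbbbbbbbbb####.
bbbbbbbbbbb###...
bbbbbbbbbb##.....
bbbbbbbbb#.......
bbbbbbbbb........
bbbbbbbb.........
```

The fingers hide the lever in these views, so I'll let go gently (the key stands in the socket), rise straight up and measure the cam, insert and jaw unobstructed.

```bash
cat > meas.py <<'E'
from h import *
c=np.array([.4605,-.0895])
def polar(n,rs=(.0255,.0275,.0295),z=.056):
    h=cv2.cvtColor(cv2.imread(f"pics/{n}.png"),cv2.COLOR_BGR2HSV);C=load(n)
    for r in rs:
        o=""
        for a in range(0,360,4):
            u,v=proj(C,[c[0]+r*np.cos(np.radians(a)),c[1]+r*np.sin(np.radians(a)),z]).round().astype(int)
            if not(0<=u<640 and 0<=v<480): o+="-";continue
            H,S,V=h[v,u]; o+= "L" if S<60 and V<110 else ("m" if S<60 else ".")
        print(n,r,o)
def grid(n,z=.064,e=.018,st=.0012):
    h=cv2.cvtColor(cv2.imread(f"pics/{n}.png"),cv2.COLOR_BGR2HSV);C=load(n)
    for X in np.arange(-e,e+st/2,st*1.6):
        print("".join((lambda t:"#" if t[1]<45 and t[2]>125 else("b" if t[1]>110 else "."))(h[tuple(np.clip(proj(C,[c[0]+X,c[1]+Y,z]).round().astype(int)[::-1],0,[479,639]))]) for Y in np.arange(-e,e+st/2,st)))
def bar(n):
    im=cv2.imread(f"pics/{n}.png");h=cv2.cvtColor(im,cv2.COLOR_BGR2HSV);C=load(n)
    m=cv2.inRange(h,(3,110,30),(15,255,105));k=np.zeros_like(m);u,v=proj(C,[*c,.14]).round().astype(int)
    cv2.circle(k,(u,v),90,255,-1);m=cv2.morphologyEx(m&k,cv2.MORPH_OPEN,np.ones((5,5)))
    cs,_=cv2.findContours(m,0,1)
    for q in sorted(cs,key=cv2.contourArea)[::-1][:3]:
        r=cv2.minAreaRect(q);P=np.array([onz(C,p,.14)[:2] for p in cv2.boxPoints(r)]);e=[P[1]-P[0],P[2]-P[1]];e=max(e,key=np.linalg.norm)
        print("bar?",r,P.mean(0).round(4),np.linalg.norm(P[1]-P[0]).round(4),np.linalg.norm(P[2]-P[1]).round(4),"ang",np.arctan2(e[1],e[0]).round(3))
E
python3 - <<'E'
from meas import *
s=bot.get_state();p=s["tool_pos"]
bot.grip(.45);s=bot.get_state();print(s["force"].round(1),s["moment"].round(2))
bot.line_to([p[0],p[1],.24],feed=.15);snap("rel");print(bot.get_state()["time"])
bar("rel");polar("jig");polar("rel");grid("rel")
E
```

```text
[-0.6 -0.  -0.5] [-0.01  0.06 -0.05]
34.2167
bar? ((318.7159423828125, 233.06240844726562), (17.27948760986328, 116.43213653564453), 2.0825655460357666) [ 0.4624 -0.0917] 0.0847 0.0114 ang -0.803
bar? ((347.0, 208.0), (8.0, 6.0), 90.0) [ 0.4636 -0.1195] 0.0041 0.0056 ang 2.407
jig 0.0255 LLLLLLLLLLL.....mm...............................LLL....................LmLL..LLLLLLLLLLLL
jig 0.0275 ...............mmmm...................LL.........LLL........mm..........LLLmmm....mmm.....
jig 0.0295 ...............mmm....................LLL........LL........mmm..........LLLmm.....mmm.....
rel 0.0255 ..............mm.......................LL.................................................
rel 0.0275 .............mmmm......................mL....................LL...........................
rel 0.0295 ..............mmm.....................m......................LLm...................m......
bbbb.................bbbbbbbbbb
bb..................bbbbbbbbbbb
b................bbbbbbbbbbbbbb
.................bbbbbbbbbbbbbb
...........##.bbbbbbbbbbbbbbbbb
.......####.#bbbbbbbbbbbbbbbbb.
.....#####.bbbbbbbbbbbbbbbbbb..
....####..bbbbbbbbbbbbbbbbb....
...####.bbbbbbbbbbbbbbbbbb.....
...##.bbbbbbbbbbbbbbbbbb.#.....
.....bbbbbbbbbbbbbbbbbb.##.....
..bbbbbbbbbbbbbbbbbbb..####....
.bbbbbbbbbbbbbbbbbb.#.######...
bbbbbbbbbbbbbbbbbb########.....
bbbbbbbbbbbbbbb.########.......
bbbbbbbbbbbbbb.#####...........
bbbbbbbbbbbb.####..............
bbbbbbbbbbb.##................b
bbbbbbbbb....................bb
bbbbbbbb...................bbbb
```

The key stands seated: the bar measures 85 mm at z=0.14. The lever has left 198° and must be under the bar (~134°), consistent with a 60° turn. I'll shift the camera sideways to uncover the lever and read the cam angle.

Run:
```python
from meas import *
s=bot.get_state();p=s["tool_pos"];d=np.array([.72,.69,0])
for k,n in((-.07,"offA"),(.07,"offB")):
    bot.line_to(p+k*d,feed=.25);snap(n);polar(n);grid(n)
print(bot.get_state()["time"])
```

```text
offA 0.0255 ..................................LLLL.LL.................................................
offA 0.0275 ..................................LLLL.LLL........................................m.......
offA 0.0295 ..................................LLL..mm....................Lm..................mmm......
b..............................
...............................
...............................
...............................
...........#.........#.........
.......#####........##.........
....#######..........##........
..#.#####.....................b
...####.....#...............bbb
...#####..##...............bbbb
....###...###.............bbbbb
.....####..##...........bbbbbbb
.....#####...##.....#.bbbbbbbbb
......#####....####...bbbbbbbbb
........####...####.bbbbbbbbbbb
........#########.bbbbbbbbbbbbb
.........######.bbbbbbbbbbbbbbb
.........####..bbbbbbbbbbbbbbbb
.............bbbbbbbbbbbbbbbbbb
b..........bbbbbbbbbbbbbbbbbbbb
offB 0.0255 .................................LLLLLLLm.................................................
offB 0.0275 ..............mm..................LLLmmm..................................................
offB 0.0295 .............mmm...................LL....................................m..........m.....
bbbbbbbbbbbbbbbbbbb.#..........
bbbbbbbbbbbbbbbbbb#............
bbbbbbbbbbbbbbb................
bbbbbbbbbbbbbb.................
bbbbbbbbbbbbb..................
bbbbbbbbbb...........#.........
bbbbbbbbb##..........##........
bbbbbbb.##...........###.......
bbbbbb...##.........#.##.......
bbbb###..##.........##.###.....
bb..####..##.......#..#####....
b....###....##...##....####....
......####...####.....######...
.......###.........########....
........###.....########.......
........####..######...........
.........########..............
...........####................
...........#..................b
b.............................b
35.4583
```

Run:
```python
from meas import *
def lever(n,lo,hi):
    h=cv2.cvtColor(cv2.imread(f"pics/{n}.png"),cv2.COLOR_BGR2HSV);C=load(n)
    for z in(.05,.056,.062):
        A=[]
        for r in np.arange(.0275,.0305,.0005):
            for a in np.arange(lo,hi,1.):
                u,v=proj(C,[c[0]+r*np.cos(np.radians(a)),c[1]+r*np.sin(np.radians(a)),z]).round().astype(int)
                if h[v,u,1]<60 and h[v,u,2]<110: A.append(a)
        print(n,z,np.mean(A).round(1),np.percentile(A,[5,95]),len(A))
lever("jig",185,215);lever("offA",125,153);lever("offB",125,153)
def insert(n):
    h=cv2.cvtColor(cv2.imread(f"pics/{n}.png"),cv2.COLOR_BGR2HSV);C=load(n)
    m=cv2.inRange(h,(0,0,125),(180,45,255));P=[]
    for v,u in np.argwhere(m):
        w=onz(C,(u,v),.064)[:2]
        if np.linalg.norm(w-c)<.0185:P.append(w)
    r=cv2.minAreaRect((np.array(P)*1e4).astype(np.float32));print(n,r,len(P))
for n in("jig","offA","offB","rel"):insert(n)
```

```text
jig 0.05 199.9 [194.15 205.  ] 44
jig 0.056 198.4 [193. 204.] 71
jig 0.062 197.6 [192. 203.] 73
offA 0.05 141.3 [132.4 151.6] 109
offA 0.056 140.7 [135. 147.] 63
offA 0.062 142.6 [137.9 148. ] 19
offB 0.05 143.6 [137. 151.] 93
offB 0.056 141.5 [135.6 147.4] 73
offB 0.062 138.7 [134.   144.15] 18
jig ((4614.77880859375, -898.3280029296875), (237.30844116210938, 238.85227966308594), 2.812114953994751) 594
offA ((4609.90185546875, -902.7591552734375), (237.3252716064453, 236.14224243164062), 27.266082763671875) 268
offB ((4599.9951171875, -896.314453125), (258.3278503417969, 258.82537841796875), 27.905792236328125) 315
rel ((4612.73095703125, -901.6113891601562), (238.66510009765625, 234.990234375), 28.994274139404297) 181
```

Run:
```python
from meas import *
L={}
for n in("rel","offA","offB"):
    im=cv2.imread(f"pics/{n}.png");h=cv2.cvtColor(im,cv2.COLOR_BGR2HSV);C=load(n)
    m=cv2.inRange(h,(3,110,30),(15,255,105));k=np.zeros_like(m);u,v=proj(C,[.461,-.09,.14]).round().astype(int)
    cv2.circle(k,(u,v),85,255,-1);m=cv2.morphologyEx(m&k,cv2.MORPH_OPEN,np.ones((7,7)))
    cs,_=cv2.findContours(m,0,1);r=cv2.minAreaRect(max(cs,key=cv2.contourArea))
    print(n,(u,v),np.round(r[0],1),np.round(r[1],1),round(r[2],1))
    b=cv2.boxPoints(r);b=b[np.argsort(b[:,1])];ends=[b[:2].mean(0),b[2:].mean(0)]
    for z in(.130,.14,.15):
        P=[onz(C,e,z)[:2] for e in ends];d=P[1]-P[0];print(z,((P[0]+P[1])/2).round(4),np.linalg.norm(d).round(4),"ang",np.degrees(np.arctan2(d[1],d[0])).round(1))
```

```text
rel (np.int64(318), np.int64(239)) [318.7 233.1] [ 17.3 116.4] 2.1
0.13 [ 0.4601 -0.0896] 0.0883 ang 134.4
0.14 [ 0.4624 -0.0917] 0.0848 ang 134.4
0.15 [ 0.4647 -0.0939] 0.0812 ang 134.4
offA (np.int64(217), np.int64(235)) [217.8 230.6] [115.6  17.2] 87.2
0.13 [ 0.4612 -0.0871] 0.087 ang 134.0
0.14 [ 0.4614 -0.0913] 0.0835 ang 134.0
0.15 [ 0.4615 -0.0955] 0.08 ang 134.0
offB (np.int64(417), np.int64(244)) [414.4 238.1] [ 21.4 114.5] 7.3
0.13 [ 0.4598 -0.0892] 0.0868 ang 134.1
0.14 [ 0.4641 -0.0894] 0.0833 ang 134.1
0.15 [ 0.4684 -0.0897] 0.0798 ang 134.1
```

The key is seated (bar top z≈0.138, angle 134°) and the cam reads ≈57±2° against a 60° stop. The tip seems to have jumped a flat when it hit the stop. I'll regrip and nudge gently clockwise in small steps to make sure the stop is reached, ending at a moment of about 0.45 N m.

Run:
```python
from turn import *
q=down(-.785)
x,y,z=.4604,-.0892,.1124
bot.line_to([x,y,.20],feed=.3,orientation=q);bot.line_to([x,y,.1126],feed=.15,guard=10)
print(bot.get_state()["tool_pos"].round(4))
bot.grip(0,110);psi=-.785;s=bot.get_state();print(s["opening"],s["force"].round(1),s["moment"].round(2),s["time"])
bot.line_to([x,y,z],feed=.05,orientation=q)
while psi>-1.5:
    psi-=.08
    bot.line_to([x,y,z],feed=.05,orientation=down(psi))
    s=bot.get_state();f=s["force"];x+=np.clip(.0003*f[0],-.0006,.0006);y+=np.clip(.0003*f[1],-.0006,.0006)
    print(round(psi,2),s["tool_pos"].round(4),f.round(1),s["moment"].round(2),round(s["time"],2))
    if s["moment"][2]>.4 or s["time"]>46: break
```

```text
[ 0.4612 -0.0892  0.1137]
0.11915422139807927 [-0.9 -0.9  5.8] [-0.07  0.24 -0.09] 36.975
-0.86 [ 0.4612 -0.0895  0.114 ] [-0.4  0.5  5.8] [ 0.05  0.25 -0.15] 37.48
-0.94 [ 0.4604 -0.089   0.1128] [ 1.5 -1.6  4.5] [-0.52 -0.21 -0.11] 37.73
-1.02 [ 0.4607 -0.0894  0.1125] [-2.9  2.2  3.9] [0.46 0.58 0.03] 37.98
-1.1 [ 0.4602 -0.0888  0.1124] [ 0.3 -1.4 -0.6] [ 0.02 -0.18 -0.07] 38.23
-1.19 [ 0.4604 -0.0893  0.1124] [-0.8  1.9  1.8] [-0.   -0.28  0.12] 38.48
-1.27 [ 0.4601 -0.0888  0.1125] [-2.4  8.4  5.1] [ 0.39 -0.16  0.02] 38.73
-1.35 [ 0.4596 -0.0881  0.1125] [-0.1  7.3  1.6] [ 0.76 -0.41  0.08] 38.98
-1.43 [ 0.4596 -0.0876  0.1126] [ 2.9 -3.8  1.8] [-0.43 -0.51  0.06] 39.23
-1.51 [ 0.4601 -0.0884  0.1126] [1.3 4.4 3.5] [ 0.7  -0.37  0.28] 39.48
```

Run:
```python
from turn import *
x,y,z=.4603,-.0884,.1124;psi=-1.505
for d in(0,.03,.03,.03):
    psi-=d
    bot.line_to([x,y,z],feed=.05,orientation=down(psi));x,y=center(x,y,z,psi,n=1)
    s=bot.get_state();print(round(psi,2),s["tool_pos"].round(4),s["force"].round(1),s["moment"].round(2),s["joint_positions"][5].round(3),round(s["time"],2))
    if s["moment"][2]>.6: break
p=s["tool_pos"];bot.grip(.45)
bot.line_to([p[0],p[1],.24],feed=.2);snap("rel2")
from meas import *
bar("rel2");polar("rel2");grid("rel2");print(bot.get_state()["time"])
```

```text
-1.5 [ 0.4611 -0.0895  0.1123] [0.9 3.3 4.3] [ 0.32 -0.15  0.21] 2.805 39.98
-1.53 [ 0.4611 -0.0895  0.1124] [0.6 3.4 3. ] [ 0.33 -0.25  0.46] 2.835 40.48
-1.56 [ 0.4613 -0.0887  0.1123] [ 1.  -7.5  4.1] [-0.56 -0.06  0.48] 2.867 40.98
-1.59 [ 0.4613 -0.0897  0.1124] [0.1 2.  3.8] [ 0.04 -0.07  0.27] 2.895 41.48
bar? ((316.396728515625, 236.23016357421875), (115.50090026855469, 17.829448699951172), 79.0661849975586) [ 0.4611 -0.0917] 0.0118 0.0842 ang 1.735
bar? ((346.0, 215.0), (10.0, 6.0), 90.0) [ 0.4408 -0.1086] 0.0041 0.007 ang 1.573
bar? ((339.0, 194.0), (4.0, 4.0), 90.0) [ 0.4455 -0.1232] 0.0027 0.0027 ang 1.567
rel2 0.0255 ..............mmm.................LLL..LL.................................................
rel2 0.0275 ..............mmm................LLLL.mmm....................m.....................m......
rel2 0.0295 ..............mmm.................LL..Lmm....................mm..................mmmL.....
bb.............................
...............................
...............................
....................##.........
..........###.......###........
.....#######........###........
...######............###......b
...######...#..........bbbbbbbb
....##........bbbbbbbbbbbbbbbbb
..bbbbbbbbbbbbbbbbbbbbbbbbbbbbb
bbbbbbbbbbbbbbbbbbbbbbbbbbbbbbb
bbbbbbbbbbbbbbbbbbbbbbbbbbbbbbb
bbbbbbbbbbbbbbbbbbbbbbbbbbbbbbb
bbbbbbbbbbbbbbbbbbbbbbbbbbbbbbb
bbbbbbbbbbbbbbbbbbbbbbbbbbbbbbb
bbbbbbbbbbbbbbbbbbbbbbbbb......
bbbbbbbbbbb.bb.................
bbbb.........................bb
............................bbb
bb.........................bbbb
42.7
```

Run:
```python
from meas import *
def lever(n,lo,hi):
    h=cv2.cvtColor(cv2.imread(f"pics/{n}.png"),cv2.COLOR_BGR2HSV);C=load(n)
    for z in(.05,.056,.062):
        A=[]
        for r in np.arange(.0275,.0305,.0005):
            for a in np.arange(lo,hi,1.):
                u,v=proj(C,[c[0]+r*np.cos(np.radians(a)),c[1]+r*np.sin(np.radians(a)),z]).round().astype(int)
                if h[v,u,1]<60 and h[v,u,2]<110: A.append(a)
        print(n,z,np.mean(A).round(1),np.percentile(A,[5,95]),len(A))
lever("rel2",122,151);lever("offA",122,151)
def insert(n):
    h=cv2.cvtColor(cv2.imread(f"pics/{n}.png"),cv2.COLOR_BGR2HSV);C=load(n)
    m=cv2.inRange(h,(0,0,125),(180,45,255));P=np.array([w for w in(onz(C,(u,v),.064)[:2] for v,u in np.argwhere(m)) if np.linalg.norm(w-c)<.0185])
    print(n,cv2.minAreaRect((P*1e4).astype(np.float32)),len(P))
insert("rel2")
# bolts of the tower for a reference: jig angle from jaw/fence profile and dome tile
ex=np.array([np.cos(.32),np.sin(.32)]);ey=np.array([-ex[1],ex[0]]);Oj=np.array([.4846,-.164])
h=cv2.cvtColor(cv2.imread("pics/rel2.png"),cv2.COLOR_BGR2HSV);C=load("rel2")
for X in(-.024,.024):
    o=[]
    for Y in np.arange(-.095,.0,.002):
        u,v=proj(C,[*(Oj+X*ex+Y*ey),.034]).round().astype(int)
        o.append(int(h[v,u,2])//10 if 0<=u<640 and 0<=v<480 else -1)
    print(X,o)
```

```text
rel2 0.05 138.0 [130.5 149. ] 91
rel2 0.056 138.2 [133. 144.] 66
rel2 0.062 140.3 [136.  145.7] 27
offA 0.05 140.1 [133.  149.7] 87
offA 0.056 140.6 [135. 146.] 55
offA 0.062 144.3 [140.   148.55] 10
rel2 ((4597.63671875, -899.3449096679688), (232.46420288085938, 234.0054168701172), 20.74289321899414) 107
-0.024 [14, 15, 15, 13, 14, 9, 4, 4, 7, 6, 14, 14, 14, 13, 13, 13, 10, 7, 8, 8, 9, 8, 8, 8, 8, 8, 8, 7, 7, 7, 11, 8, 15, 14, 15, 15, 16, 16, 7, 2, 2, 20, 19, 16, 11, 11, 11, 11]
0.024 [15, 16, 17, 14, 15, 8, 4, 4, 7, 9, 16, 17, 13, 15, 16, 16, 17, 17, 17, 17, 17, 17, 17, 17, 16, 15, 15, 16, 15, 14, 13, 12, 10, 10, 16, 16, 16, 15, 6, 2, 13, 20, 19, 15, 18, 18, 19, 19]
```

The lever went from 198.4° to 138.2°, a 60.2° turn, which is exactly the 1.05 rad stop. The insert is at its clockwise limit, the bar top sits at z≈0.140 (fully seated), and the jaw is against the dome. The gripper is clear, so I'm handing in.

Run:
```python
from cell import bot
print(bot.hand_in())
```

```text
the job is handed in; nothing more can be done
None
```

I turned the cam to its stop with the square key (measured 60.2° against the 60.2° stop) and left the key seated and standing, with the jaw on the dome; the tip appears to have jumped a flat on the first try and needed a second turn, the round key stayed on its hooks, and I handed in at about 43 s of 61 s without seeing the verdict.

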